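Right the toppled driver module and lock it in the test socket

ROBOT

A 7-joint arm with a two-finger parallel gripper is mounted at the origin on the work surface. World frame = base frame: x ahead of the robot, y to its left, z up, the work surface at z = 0. Lengths are in m, angles in rad, forces in N, time in s.
With the tool pointing down it reaches from about 0.425 to 0.95 m from the base axis. Payload 4.7 kg.
Tool frame: the origin (TCP) lies at the very end of the fingers, on their centre line; the grasp point (between the pads) lies 19 mm behind it; z points along the fingers, y is the line along which they close (so a half turn about z gives the same grasp; the last joint's range is limited). The gripper opens to 85 mm and grips with 20 to 120 N. Pads are 22 mm wide; open, the fingers measure 114 mm over their backs; the gripper's body (76 mm by 85 mm) begins 54 mm behind the grasp point. The pads swing forward as they close: fully open they stand 13 mm farther back than shut.
Start: joints at [1.316, 0.469, -0.049, 1.532, 0.024, 1.141, -0.082], TCP at [0.151, -0.658, 0.231] pointing down, gripper open.
Joint ranges: [-2.59, 2.59], [-0.33, 1.99], [-1.39, 1.29], [0.1, 2.45], [-1.04, 4.18], [0.21, 1.99], [-2.66, 2.66]. Speed limits (rad/s): [2.57, 2.57, 3.14, 3.14, 3.14, 3.14, 3.14].

INTERFACE

Orientations are given as a unit quaternion [w, x, y, z].
In Python, from rig import robot gives the robot as it stands.
- The arm moves only by the tool carry_out, never from a script. Its arguments are lists of equal length, an entry for each row: "slide": the shift along the tool's x, y, z in cm, a list of three; "dr": the turn, a rotation vector about the tool's x, y, z in degrees, a list of three. In form: {"slide": [[tx, ty, tz], ...], "dr": [[wx, wy, wz], ...]}. A call has 1 to 8 rows; each row is the pose to reach, as a shift and turn from the pose commanded when the call began, along the tool's axes at that moment; what a row does not reach only later rows make up. A row lasts 1/12 s, in which the tool goes at most 41.7 mm and 7.16 degrees, less where a joint would pass 70% of its speed; a pose out of reach is approached as far as the arm can. A call with a gripper value outside its range is refused whole. "jaw" is the closure, from 0 (fully open) to 1 (shut), set as the call begins (left out, the last holds). The fingers move at their own pace and stop on an object; the grip force is fixed at half the most. Time passes only in rows, so rows that repeat a pose let the fingers close. It gives the time, the measured TCP pose, the force, the opening and the grip force at its end, in the units of the state.
- robot.get_state(): the state, without advancing time (a new reading comes with each control period).
- robot.read_camera(name): name is "scene" or "top" or "wrist"; returns a dict with "image" (480x640x3 uint8, red, green, blue), "depth" (480x640 float32, m along the optical axis (not along the pixel's ray), 0 where there is no reading), "fovy" (degrees; the focal length in pixels is half the picture's height over the tangent of half this angle, whatever the lens; pixels are square), "cx", "cy" (the principal point, pixels), "cam_to_world" (4x4, takes a point from camera to world coordinates); the wrist camera has in their place "mount" (4x4, takes a point from camera to tool coordinates, whose origin is the TCP and whose axes are the flange's). Camera axes: x right, y down, z forward; pixel columns grow to the right and rows downward; lengths in m; the calibration is good to about 2 mm. A picture is of the moment at which its call begins: read the wrist's pose just before it.
- robot.close_job(): hands the job in; it is judged then, once.
The state is a dict: "clock": time; "joint_pos": joint angles; "joint_velocities": joint speeds; "joint_efforts": joint torques, N m; "eef_pos": TCP position; "orientation": TCP orientation; "wrist_force": force on the tool from outside, world axes, zero at the start; "ft_torque": the same for the moment, N m; "grip_width": opening from 0.0 (shut) to 1.0 (fully open); "finger_force": force on a finger pad.
Only numpy, scipy, OpenCV 4.12 (cv2) and the standard library are available. Lean on these libraries where they do the work, as an engineer would, in place of code of your own. Each camera call takes 0.05 s, during which the arm holds its last target. There are 200 camera calls.

TASK

The plug-in lamp driver module has toppled over on the bench. Stand it back upright on its wide foot on the open bench and let go of it, then take it up again, drop it foot first fully home into the pocket of the test socket, let go and swing the socket's locking lever fully shut over its foot. Leave the other things on the bench where they are.

Things in the scene. Friction and masses are not known exactly. Their poses are not given: they have to be found in the camera images.
- module: Driver module, 0.42 kg, lying on a broad side. Upright: black foot 44 (x) x 90 (y) x 28 mm high, on its middle an aluminium tower 44 (x) x 46 (y), z 28 to 115 mm; so a 22 mm ledge at each y end, flush on the x sides. Origin: centre of the foot's underside; z along the tower. Toppled, z is level, roughly away from the robot, x vertical, origin 22 mm above the bench. Half-turn symmetric about z.
- socket: Grey socket block fixed to the bench, 100 (x) x 130 (y) x 28 mm high; origin under its centre, z up. Central pocket in its top 48 (x) x 94 (y) mm, 20 mm deep: 2 mm play on each side of the module's foot. A seated module's y axis lies along the socket's y, either way round; its foot's top stands 8 mm above the block.
- pocket (a point): Centre of the pocket's floor, 8 mm above the bench; axes as the socket's. A fully seated module's origin lies here.
- lever (a joint): Angle (rad) of the steel locking lever on the socket: 0 shut, lying along the socket's -x over the module's +y ledge; grows as it swings level outwards to the socket's +y side, to 1.5. Stays where it is left (friction 0.12 N m). It passes 3 mm above a seated foot and cannot shut on one that stands high.
- lever_hinge (a point): Point on the lever's upright pin, in mid thickness of the lever bar, at (42, 35, 43) mm in the socket's frame. The bar is 12 mm wide, its underside 39 and its top 47 mm above the bench.
- lever_handle (a point): Point on the axis of the lever's upright black handle, a round post of 18 mm diameter, 47 to 87 mm above the bench, 105 mm from the pin; this point is 72 mm above the bench. With the lever shut it is at (-63, 35) mm in the socket's frame.
- cartridge_a: Standing white sealant cartridge, 48 mm diameter, 215 mm high, origin under its centre. Leave it alone.
- cartridge_b: Second such cartridge. Leave it alone.
- tape: Roll of brown tape lying flat, 96 mm across, 25 mm high, origin under its centre. Leave it alone.
- driver: Screwdriver, 180 mm long, lying along its x axis. Leave it alone.
- screw_bin: Open blue bin, 120 x 160 x 60 mm, origin under its centre. Leave it alone.
- tub: Standing screw-top tub, 72 mm diameter, 90 mm high, origin under its centre. Leave it alone.
- heatsink: Finned aluminium heat sink, 100 x 70 x 38 mm, origin under its centre. Leave it alone.
Mind the look-alikes: they are no part of the job. What is shaped like the module but turquoise is not meant. Of the things shaped like the socket, the grey one is meant.

How it is judged:
By the outcome, as a careful person would: the job done as asked, in the order asked, and still so for the second after the job is handed in, with the robot touching nothing.
It also fails if it takes over 72 s, if anything falls off the work surface, if the arm or the gripper's body presses on something with over 40 N, if the wrist force passes 120 N, or if a joint passes its speed limit or range.

## Working session

There is one attempt and no reset: what is moved stays moved. The work goes in short steps, Python scripts to look and compute and a tool call to move; the robot and the scene stay as the last step left them, time stands still between calls to the robot, and variables do not carry over. Pictures are saved under pics/ and viewed, at most 10 in all, crops included, and the job is handed in when it is done.

Besides the shell and the picture viewer there is one more tool, called as name(argument=value, ...) on one line, values as JSON. carry_out: Moves the arm, as the interface text tells. Its arguments: {"type":"object","properties":{"slide":{"type":"array"},"dr":{"type":"array"},"jaw":{"type":"number"}},"required":["slide","dr"]}

```bash
mkdir -p pics
cat > h.py <<'E'
import numpy as np,cv2
from rig import robot
from scipy.spatial.transform import Rotation as R
def tool():
    s=robot.get_state(); T=np.eye(4); q=s["orientation"]
    T[:3,:3]=R.from_quat([q[1],q[2],q[3],q[0]]).as_matrix(); T[:3,3]=s["eef_pos"]; return T
def cam(n):
    T=tool(); c=robot.read_camera(n); c["T"]=c["cam_to_world"] if n!="wrist" else T@c["mount"]
    c["T"]=np.array(c["T"]); c["f"]=240/np.tan(np.radians(c["fovy"])/2); return c
def save(c,p): cv2.imwrite("pics/"+p,c["image"][:,:,::-1])
def pts(c):
    v,u=np.mgrid[:480,:640]; d=c["depth"]
    P=np.stack([(u-c["cx"])/c["f"]*d,(v-c["cy"])/c["f"]*d,d],-1)
    return P@c["T"][:3,:3].T+c["T"][:3,3]
def ray(c,u,v,z):
    d=c["T"][:3,:3]@np.array([(u-c["cx"])/c["f"],(v-c["cy"])/c["f"],1]); o=c["T"][:3,3]
    return o+d*(z-o[2])/d[2]
def proj(c,p):
    q=c["T"][:3,:3].T@(np.array(p)-c["T"][:3,3]); return q[:2]/q[2]*c["f"]+[c["cx"],c["cy"]]
E
python3 - <<'E'
from h import *
np.set_printoptions(precision=4,suppress=True)
for n in("top","scene"):
    c=cam(n); save(c,n+".png"); np.savez(n+".npz",**c); print(n,c["T"],c["f"],c["cx"],c["cy"],(c["depth"]>0).mean())
s=robot.get_state();print(s); print(tool())
E
```

```text
top [[-0.0021 -0.9904  0.1385  0.3274]
 [-0.9999 -0.     -0.0151  0.0182]
 [ 0.0149 -0.1385 -0.9902  1.2243]
 [ 0.      0.      0.      1.    ]] 444.6924534691516 320.6824326213207 238.7856728923763 0.995966796875
scene [[-0.3668  0.6963 -0.617   1.4817]
 [ 0.9302  0.2811 -0.2359  0.4173]
 [ 0.0091 -0.6605 -0.7508  1.3015]
 [ 0.      0.      0.      1.    ]] 616.8531591521377 315.99818989697195 236.60526322185487 0.9955045572916666
{'clock': 0.1, 'joint_pos': array([ 1.3161,  0.4694, -0.0486,  1.5335,  0.0241,  1.141 , -0.0823]), 'joint_velocities': array([-0.0015, -0.0005,  0.0006, -0.0017, -0.0003, -0.0001, -0.    ]), 'joint_efforts': array([  0.0018, -51.1514,  -0.0467, -23.8388,   0.0107,   0.0044,
         0.    ]), 'eef_pos': array([ 0.151 , -0.6574,  0.2304]), 'orientation': array([-0.0009,  0.9936,  0.1127, -0.0001]), 'wrist_force': array([ 0.2781, -0.074 , -0.7744]), 'ft_torque': array([ 0.0025, -0.0164, -0.0396]), 'finger_force': 0.0, 'grip_width': 1.004711995711191}
[[ 0.9746  0.2239 -0.0005  0.151 ]
 [ 0.2239 -0.9746  0.0017 -0.6574]
 [-0.0001 -0.0017 -1.      0.2304]
 [ 0.      0.      0.      1.    ]]
```

View pics/top.png

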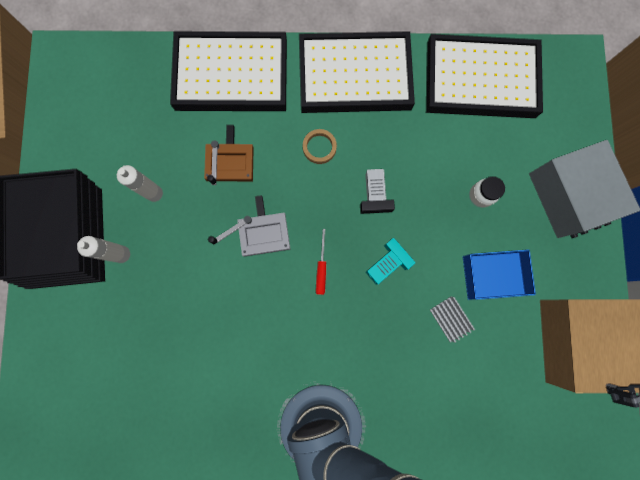

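View pics/scene.png

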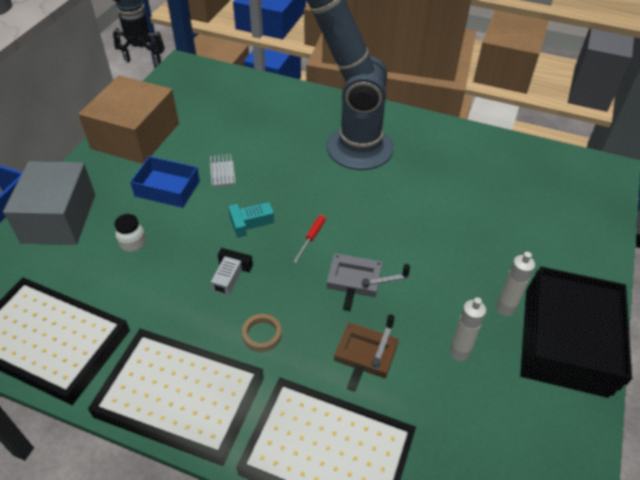

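Top view: the module (black foot at (377,207), silver tower at (376,185) pointing away) against its turquoise look-alike at (390,262). The grey socket is at (264,235), with its lever handle at (212,240), against the brown look-alike at (229,162). By colour, the silver/black module and the grey socket are the ones meant. I'll confirm with a crop and measure.

Run:
```python
from h import *
np.set_printoptions(precision=4,suppress=True)
c=dict(np.load("top.npz")); 
for k in("f","cx","cy"): c[k]=float(c[k])
P=pts(c); im=c["image"]
crop=im[130:290,190:430]; cv2.imwrite("pics/crop.png",cv2.resize(crop,(800,533),interpolation=cv2.INTER_CUBIC)[:,:,::-1])
hsv=cv2.cvtColor(im,cv2.COLOR_RGB2HSV); u0,v0=np.meshgrid(range(640),range(480))
def box(n,u1,u2,v1,v2,z1,z2,smax=80):
    m=(u0>=u1)&(u0<=u2)&(v0>=v1)&(v0<=v2)&(P[...,2]>z1)&(P[...,2]<z2)&(hsv[...,1]<smax)
    q=P[m]; r=cv2.minAreaRect((q[:,:2]*1000).astype(np.float32)); print(n,m.sum(),"zmed",np.median(q[:,2]),r, q[:,:2].min(0),q[:,:2].max(0))
box("tower",360,392,165,199,.03,.06); box("foot",355,400,200,216,.03,.06,256)
box("module",355,400,160,216,.03,.06,256)
box("socket",236,294,210,260,.02,.034); box("handle",200,222,228,250,.06,.1,256)
box("pin",240,256,212,228,.036,.06,256);box("lever",205,256,212,246,.036,.1,256)
box("pocket",244,286,218,250,.003,.015)
```

```text
tower 533 zmed 0.044552726579393465 ((643.6865844726562, -150.91712951660156), (86.98869323730469, 46.66038131713867), 3.0648281574249268) [ 0.6009 -0.1757] [ 0.6873 -0.1268]
foot 361 zmed 0.044172272532027934 ((586.0936279296875, -153.6771240234375), (28.76259422302246, 89.95686340332031), 2.7603654861450195) [ 0.5698 -0.1989] [ 0.5998 -0.1089]
module 901 zmed 0.044376106877416666 ((629.4022827148438, -151.58901977539062), (115.48049926757812, 89.95686340332031), 2.7603654861450195) [ 0.5698 -0.1989] [ 0.6873 -0.1089]
socket 1126 zmed 0.02809777899994037 ((518.0798950195312, 158.1903533935547), (118.33272552490234, 130.16229248046875), 8.52019214630127) [0.4507 0.086 ] [0.5758 0.2279]
handle 51 zmed 0.08591091538736384 ((486.10601806640625, 283.60723876953125), (15.866743087768555, 15.218751907348633), 88.34916687011719) [0.4785 0.2756] [0.4937 0.2916]
pin 77 zmed 0.04972020192106075 ((540.2044677734375, 204.1129913330078), (18.233755111694336, 35.647987365722656), 35.11311721801758) [0.5269 0.1871] [0.5559 0.2167]
lever 271 zmed 0.04868471088928983 ((515.962890625, 239.78282165527344), (18.28491973876953, 121.90121459960938), 34.40145492553711) [0.4785 0.1871] [0.5559 0.2916]
pocket 567 zmed 0.008362571404613384 ((498.93994140625, 147.0933837890625), (74.15596771240234, 111.80276489257812), 7.002347469329834) [0.4656 0.095 ] [0.5426 0.2059]
```

View pics/crop.png

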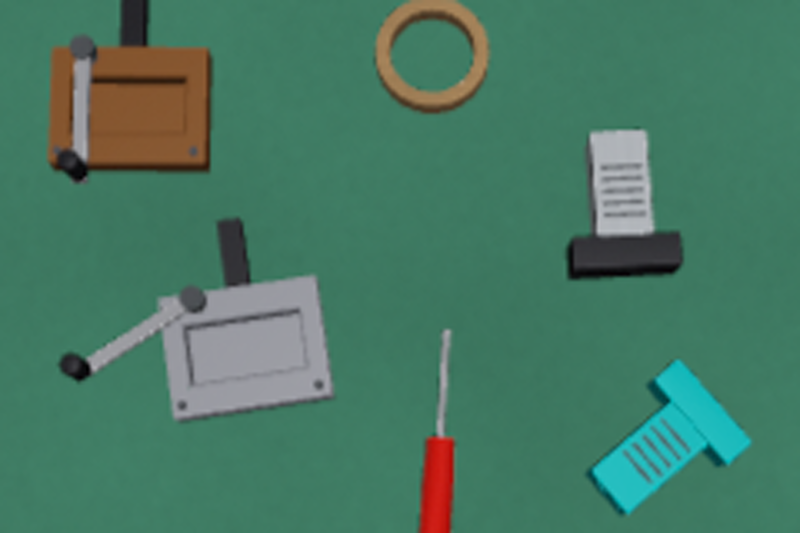

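The crop confirms it: the grey socket is at crop (250,345) and the silver/black module at crop (625,205). Next I'll work out the approach. The grasp starts tilted back 40° so that the tool ends 50° forward once the module is upright.

```bash
cat >> h.py <<'E'
def ori(yaw,tilt):
    "tool down with tool x at yaw (deg); tilt>0 points the fingers forward along tool x"
    return R.from_euler('z',yaw,degrees=True)*R.from_euler('x',180,degrees=True)*R.from_euler('y',tilt,degrees=True)
def go(Rt,g,back=0.0,T=None,off=0.019):
    "move from pose T (measured) to tool orientation Rt with grasp point g, retracted by back"
    T=tool() if T is None else T
    z=Rt.as_matrix()[:,2]; p=np.array(g)+(off-back)*z
    s=T[:3,:3].T@(p-T[:3,3])*100; d=(R.from_matrix(T[:3,:3]).inv()*Rt).as_rotvec(degrees=True)
    print("slide",s.round(2),"dr",d.round(2),"rows",round(max(np.linalg.norm(s)/4.17,np.linalg.norm(d)/7.16),1),"tcp",p.round(4))
    N=np.eye(4);N[:3,:3]=Rt.as_matrix();N[:3,3]=p;return N
def st():
    s=robot.get_state(); np.set_printoptions(precision=4,suppress=True); T=tool()
    print("t",s["clock"],"p",s["eef_pos"],"yaw",np.degrees(np.arctan2(T[1,0],T[0,0])).round(2),"z",T[:3,2],"F",s["wrist_force"],"M",s["ft_torque"],"w",s["grip_width"],"ff",s["finger_force"],"j",s["joint_pos"])
E
python3 - <<'E'
from h import *
a=np.radians(2.85); g=np.array([.5717,-.1545,.03])+.075*np.array([np.cos(a),np.sin(a),0])
print(g)
T=go(ori(2.85,0),g,.15); T2=go(ori(2.85,-40),g,.10,T); go(ori(2.85,-40),g,0,T2)
E
```

```text
[ 0.64660723 -0.1507709   0.03      ]
slide [ 59.65 -38.26   7.  ] dr [-1.000e-01  1.000e-02  1.009e+01] rows 17.1 tcp [ 0.6466 -0.1508  0.161 ]
slide [5.21 0.   6.9 ] dr [  0. -40.   0.] rows 5.6 tcp [ 0.6986 -0.1482  0.092 ]
slide [ 0.  0. 10.] dr [0. 0. 0.] rows 2.4 tcp [ 0.6344 -0.1514  0.0154]
```

carry_out(slide=[[59.65,-38.3,0],[59.65,-38.3,0],[59.65,-38.3,0],[59.65,-38.3,0],[59.65,-38.3,0],[59.65,-38.3,0],[59.65,-38.3,0],[59.65,-38.3,0]], dr=[[0,0,10.1],[0,0,10.1],[0,0,10.1],[0,0,10.1],[0,0,10.1],[0,0,10.1],[0,0,10.1],[0,0,10.1]], jaw=0)

```text
clock: 0.77
eef_pos: [0.385, -0.4177, 0.2311]
orientation: [-0.0, 1.0, 0.025, -0.0]
wrist_force: [0.1, -0.3, 0.2]
grip_width: 0.998
finger_force: 0.0
```

Run:
```python
from h import *
st()
a=np.radians(2.85); g=np.array([.5717,-.1545,.03])+.075*np.array([np.cos(a),np.sin(a),0])
go(ori(2.85,0),g,.15)
```

```text
t 0.7667 p [ 0.385  -0.4177  0.2311] yaw 2.83 z [-0.0004  0.0002 -1.    ] F [ 0.0795 -0.3185  0.1914] M [-0.0539 -0.0469 -0.0136] w 0.9982901505138975 ff 0.0 j [ 0.8603  0.3004 -0.1353  1.787   0.0459  1.0576 -0.813 ]
slide [ 27.44 -25.37   7.01] dr [-0.01  0.02 -0.02] rows 9.1 tcp [ 0.6466 -0.1508  0.161 ]
```

carry_out(slide=[[27.4,-25.4,0],[27.4,-25.4,0],[27.4,-25.4,0],[27.4,-25.4,0],[27.4,-25.4,0],[27.4,-25.4,0],[27.4,-25.4,3],[27.4,-25.4,5]], dr=[[0,0,0],[0,0,0],[0,0,0],[0,0,0],[0,0,0],[0,-7,0],[0,-14,0],[0,-20,0]])

```text
clock: 1.43
eef_pos: [0.6163, -0.1831, 0.206]
orientation: [0.006, 0.985, 0.024, -0.173]
wrist_force: [1.3, -0.6, 0.4]
grip_width: 0.997
finger_force: 0.0
```

carry_out(slide=[[0,0,0],[2,0,0],[3.4,0,0],[3.4,0,0]], dr=[[0,-7,0],[0,-14,0],[0,-20,0],[0,-20,0]])

```text
clock: 1.77
eef_pos: [0.6468, -0.1802, 0.1786]
orientation: [0.007, 0.936, 0.026, -0.35]
wrist_force: [-2.2, 1.4, -4.8]
grip_width: 1.002
finger_force: 0.0
```

Run:
```python
from h import *
st()
a=np.radians(2.85); g=np.array([.5717,-.1545,.03])+.075*np.array([np.cos(a),np.sin(a),0])
T=go(ori(2.85,-40),g,.10);go(ori(2.85,-40),g,.0)
c=cam("wrist"); save(c,"w1.png"); print(c["mount"])
for p in([.687,-.149,.044],[.5717,-.1545,.044]): print(proj(c,p))
P=pts(c); m=(P[...,2]>.036)&(P[...,2]<.052)&(abs(P[...,0]-.645)<.09)&(abs(P[...,1]+.15)<.08)
q=P[m]; t=q[q[:,0]>.61]; print(len(q),len(t))
for k in(q,t): print(cv2.minAreaRect((k[:,:2]*1000).astype(np.float32)),np.median(k[:,2]),np.percentile(k[:,:2],[1,99],0))
```

```text
t 1.7667 p [ 0.6468 -0.1802  0.1786] yaw 3.36 z [-0.6548 -0.031  -0.7551] F [-2.2146  1.4028 -4.7999] M [ 0.1203 -0.7961 -0.0522] w 1.002044815749336 ff 0.0 j [ 0.2227  0.8969 -0.1544  1.0601  0.2163  1.9032 -1.4391]
slide [ 9.72 -2.87  3.04] dr [-0.1   0.96  0.39] rows 2.5 tcp [ 0.6986 -0.1482  0.092 ]
slide [ 9.89 -2.85 13.04] dr [-0.1   0.96  0.39] rows 4.0 tcp [ 0.6344 -0.1514  0.0154]
[[ 0.0002 -0.9653 -0.2613  0.0664]
 [ 1.     -0.0001  0.0012  0.0013]
 [-0.0012 -0.2613  0.9653 -0.1417]
 [ 0.      0.      0.      1.    ]]
[247.4639  11.9442]
[266.6408 175.0691]
15269 10414
((628.74853515625, -153.9522705078125), (115.86995697021484, 89.61243438720703), 2.7139127254486084) 0.04286233327276978 [[ 0.5732 -0.1973]
 [ 0.6861 -0.1145]]
((647.8138427734375, -152.42047119140625), (77.50894165039062, 46.151180267333984), 3.0408787727355957) 0.042883005910120134 [[ 0.6113 -0.1754]
 [ 0.6863 -0.1295]]
```

View pics/w1.png

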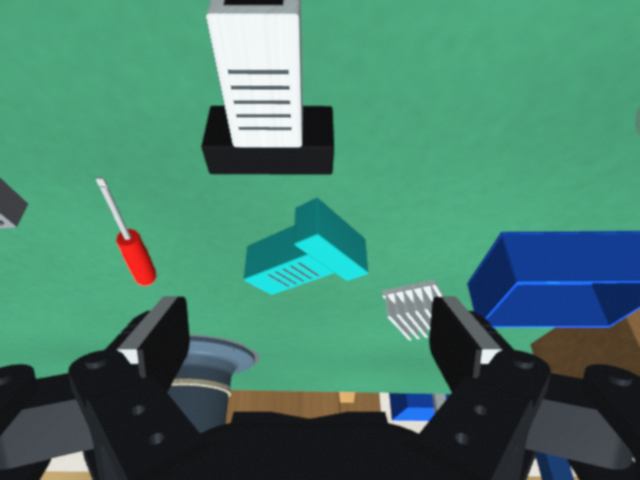

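carry_out(slide=[[4,-2.8,0],[8,-2.8,1],[9.8,-2.8,3],[9.8,-2.8,3],[9.8,-2.8,3]], dr=[[0,1,0.4],[0,1,0.4],[0,1,0.4],[0,1,0.4],[0,1,0.4]])

```text
clock: 2.23
eef_pos: [0.6982, -0.1532, 0.1058]
orientation: [0.01, 0.942, 0.02, -0.335]
wrist_force: [-0.8, 0.1, 0.6]
grip_width: 0.999
finger_force: 0.0
```

Run:
```python
from h import *
st()
a=np.radians(2.85); g=np.array([.5714,-.1557,.03])+.075*np.array([np.cos(a),np.sin(a),0])
go(ori(2.85,-40),g,.0)
```

```text
t 2.2333 p [ 0.6982 -0.1532  0.1058] yaw 2.29 z [-0.631  -0.0312 -0.7751] F [-0.8107  0.1028  0.6157] M [ 0.0551 -0.5755  0.0213] w 0.9987585402226381 ff 0.0 j [ 0.1769  1.0272 -0.1523  0.9466  0.2021  1.8578 -1.489 ]
slide [ 0.75 -0.38 11.05] dr [-0.01 -0.82 -0.44] rows 2.7 tcp [ 0.6341 -0.1526  0.0154]
```

carry_out(slide=[[0.7,-0.4,3],[0.7,-0.4,6],[0.7,-0.4,8.5],[0.7,-0.4,10],[0.7,-0.4,10.5],[0.7,-0.4,10.5]], dr=[[0,-0.5,0],[0,-0.8,-0.4],[0,-0.8,-0.4],[0,-0.8,-0.4],[0,-0.8,-0.4],[0,-0.8,-0.4]])

```text
clock: 2.73
eef_pos: [0.6388, -0.1533, 0.0227]
orientation: [0.009, 0.94, 0.022, -0.339]
wrist_force: [1.2, 0.1, -0.5]
grip_width: 0.999
finger_force: 0.0
```

Run:
```python
from h import *
st()
a=np.radians(2.85); g=np.array([.5714,-.1557,.03])+.075*np.array([np.cos(a),np.sin(a),0])
go(ori(2.85,-40),g,.0)
```

```text
t 2.7333 p [ 0.6388 -0.1533  0.0227] yaw 2.66 z [-0.6377 -0.0316 -0.7696] F [ 1.1702  0.1074 -0.4793] M [-0.0034 -0.6986  0.0048] w 0.9986447676719238 ff 0.0 j [ 0.2034  1.0135 -0.1617  1.188   0.2124  1.6441 -1.5172]
slide [ 0.11 -0.1   0.85] dr [-0.01 -0.32 -0.15] rows 0.2 tcp [ 0.6341 -0.1526  0.0154]
```

carry_out(slide=[[0.1,-0.1,0.6],[0.1,-0.1,0.6],[0.1,-0.1,0.6]], dr=[[0,0,0],[0,0,0],[0,0,0]])

```text
clock: 2.98
eef_pos: [0.6368, -0.1508, 0.0157]
orientation: [0.009, 0.94, 0.023, -0.339]
wrist_force: [-0.6, -0.0, 0.6]
grip_width: 0.997
finger_force: 0.0
```

carry_out(slide=[[0,0,0],[0,0,0],[0,0,0],[0,0,0],[0,0,0],[0,0,0],[0,0,0],[0,0,0]], dr=[[0,0,0],[0,0,0],[0,0,0],[0,0,0],[0,0,0],[0,0,0],[0,0,0],[0,0,0]], jaw=1)

```text
clock: 3.65
eef_pos: [0.6364, -0.151, 0.0148]
orientation: [0.009, 0.94, 0.023, -0.34]
wrist_force: [3.0, -0.3, 2.0]
grip_width: 0.531
finger_force: 62.2
```

Run:
```python
from h import *
st(); T=tool()
print("up 15cm in tool axes cm",T[:3,:3].T@[0,0,15], "fwd10",T[:3,:3].T@[10,0,0])
```

```text
t 3.65 p [ 0.6364 -0.151   0.0148] yaw 2.81 z [-0.6382 -0.0322 -0.7692] F [ 3.0287 -0.3043  1.9689] M [-0.2484 -0.8092  0.1245] w 0.5305201068756392 ff 62.152923345565796 j [ 0.2019  1.0189 -0.1628  1.1975  0.213   1.6303 -1.52  ]
up 15cm in tool axes cm [ -9.5848   0.0096 -11.5382] fwd10 [ 7.6829  0.4964 -6.3818]
```

carry_out(slide=[[-1.2,0,-1.5],[-3,0,-3.6],[-5,0,-6],[-6.2,0.2,-9.5],[-5.5,0.3,-13],[-4.5,0.4,-16],[-3.4,0.4,-16.6],[-3.4,0.4,-16.6]], dr=[[0,0,0],[0,0,0],[0,0,0],[0,0,0],[0,7,0],[0,14,0],[0,21,0],[0,28,0]])

```text
clock: 4.32
eef_pos: [0.7196, -0.1493, 0.1655]
orientation: [0.002, 0.995, 0.025, -0.097]
wrist_force: [-0.3, 0.2, -5.7]
grip_width: 0.532
finger_force: 62.8
```

carry_out(slide=[[0,0,0],[0,0,0],[0,0,0],[0,0,0],[0,0,0],[0,0,0],[0,0,0],[0,0,0]], dr=[[0,7,0],[0,14,0],[0,21,0],[0,28,0],[0,35,0],[0,42,0],[0,49,0],[0,56,0]])

```text
clock: 4.98
eef_pos: [0.7076, -0.1593, 0.153]
orientation: [0.006, 0.96, 0.019, 0.278]
wrist_force: [0.2, -1.7, -5.1]
grip_width: 0.535
finger_force: 63.0
```

Run:
```python
from h import *
st()
go(ori(2.85,50),[.74,-.16,.12])
```

```text
t 4.9833 p [ 0.7076 -0.1593  0.153 ] yaw 2.7 z [ 0.5345 -0.0013 -0.8452] F [ 0.1735 -1.6893 -5.1338] M [-0.0849  1.0691 -0.0546] w 0.5348492842035246 ff 63.00650596618652 j [ 0.6088  0.491  -0.5219  1.8926  0.4769  0.2819 -1.7473]
slide [1.55 0.05 6.33] dr [ 1.6  17.73  0.12] rows 2.5 tcp [ 0.7545 -0.1593  0.1078]
```

The arm can't tilt this way, since joint 6 is close to its lower limit. I'll level the tool, spin it half a turn with the last joint, and finish the uprighting with the fingers pointing back towards the robot.

Run:
```python
from h import *
go(ori(2.85,0),[.67,-.15,.19])
```

```text
slide [-2.18 -1.02 -3.53] dr [  1.52 -32.27  -0.57] rows 4.5 tcp [ 0.67  -0.15   0.171]
```

carry_out(slide=[[-0.5,-0.5,-2],[-1.2,-1,-3.5],[-2.2,-1,-3.5],[-2.2,-1,-3.5],[-2.2,-1,-3.5],[-2.2,-1,-3.5]], dr=[[0,-6.5,0],[0.5,-13,0],[1,-19.5,0],[1.5,-26,-0.6],[1.5,-32.3,-0.6],[1.5,-32.3,-0.6]])

```text
clock: 5.48
eef_pos: [0.6766, -0.1491, 0.1725]
orientation: [-0.001, 1.0, 0.026, 0.002]
wrist_force: [2.2, 0.3, -4.1]
grip_width: 0.531
finger_force: 63.7
```

carry_out(slide=[[0,0,0],[0,0,0],[0,0,0],[0,0,0],[0,0,0],[0,0,0],[0,0,0],[0,0,0]], dr=[[0,0,-7],[0,0,-14],[0,0,-21],[0,0,-28],[0,0,-35],[0,0,-42],[0,0,-49],[0,0,-56]])

```text
clock: 6.15
eef_pos: [0.6729, -0.1499, 0.1723]
orientation: [0.001, 0.869, 0.495, 0.002]
wrist_force: [-0.3, 0.0, -4.5]
grip_width: 0.535
finger_force: 63.5
```

Run:
```python
from h import *
st()
```

```text
t 6.15 p [ 0.6729 -0.1499  0.1723] yaw 59.32 z [ 0.0053  0.0002 -1.    ] F [-0.2931  0.0487 -4.4956] M [0.1242 0.0125 0.0668] w 0.5354849272747152 ff 63.497021198272705 j [ 0.6721  0.6745 -0.81    1.5282  0.5165  1.1574 -0.7722]
```

carry_out(slide=[[0,0,0],[0,0,0],[0,0,0],[0,0,0],[0,0,0],[0,0,0],[0,0,0],[0,0,0]], dr=[[0,0,-7],[0,0,-14],[0,0,-21],[0,0,-28],[0,0,-35],[0,0,-42],[0,0,-49],[0,0,-56]])

```text
clock: 6.82
eef_pos: [0.6729, -0.15, 0.1722]
orientation: [0.002, 0.535, 0.845, 0.001]
wrist_force: [0.2, 1.2, -4.3]
grip_width: 0.535
finger_force: 63.6
```

carry_out(slide=[[0,0,0],[0,0,0],[0,0,0],[0,0,0],[0,0,0],[0,0,0],[0,0,0],[0,0,0]], dr=[[0,0,-7],[0,0,-14],[0,0,-21],[0,0,-28],[0,0,-35],[0,0,-42],[0,0,-49],[0,0,-56]])

```text
clock: 7.48
eef_pos: [0.673, -0.1502, 0.1722]
orientation: [0.003, 0.075, 0.997, -0.0]
wrist_force: [-0.1, -0.1, -4.9]
grip_width: 0.53
finger_force: 63.6
```

Run:
```python
from h import *
st(); g=[.67,-.15,.17]
T=go(ori(175,0),g);T=go(ori(175,25),g,T=T);go(ori(175,50),g,T=T);
```

```text
t 7.4833 p [ 0.673  -0.1502  0.1722] yaw 171.35 z [ 0.005 -0.001 -1.   ] F [-0.1371 -0.1285 -4.8609] M [0.0072 0.1074 0.0699] w 0.5302068649242151 ff 63.560357093811035 j [ 0.8496  0.867  -1.2165  1.5173  0.8284  1.3351  0.9735]
slide [ 0.31 -0.03  2.11] dr [-0.03  0.29 -3.65] rows 0.5 tcp [ 0.67  -0.15   0.151]
slide [ 0.8  -0.   -0.18] dr [ 0. 25.  0.] rows 3.5 tcp [ 0.662  -0.1493  0.1528]
slide [ 0.8   0.   -0.18] dr [ 0. 25.  0.] rows 3.5 tcp [ 0.6555 -0.1487  0.1578]
```

carry_out(slide=[[0,0,0],[0.4,0,0],[0.8,0,0],[0.8,0,0],[0.8,0,0],[0.8,0,0]], dr=[[0,6,0],[0,12,0],[0,18,0],[0,24,0],[0,30,0],[0,30,0]])

```text
clock: 7.98
eef_pos: [0.6676, -0.1485, 0.1687]
orientation: [-0.257, 0.076, 0.963, 0.021]
wrist_force: [-0.3, 0.1, -5.8]
grip_width: 0.532
finger_force: 63.7
```

Run:
```python
from h import *
st(); g=[.67,-.15,.14]
T=go(ori(171.3,50.3),g)
```

```text
t 7.9833 p [ 0.6676 -0.1485  0.1687] yaw 170.95 z [-0.4913  0.0793 -0.8674] F [-0.3204  0.1419 -5.7849] M [-0.1239 -0.9809 -0.0301] w 0.532130815623875 ff 63.71984124183655 j [ 0.6224  1.0536 -1.0886  1.1091  0.6527  1.8944  1.0833]
slide [-0.99 -0.12  4.14] dr [ 0.29 20.46 -0.26] rows 2.9 tcp [ 0.6555 -0.1478  0.1279]
```

Run:
```python
from h import *
go(ori(171.3,30),[.63,-.15,.11]); go(ori(171.3,50.3),[.63,-.15,.11])
```

```text
slide [ 0.28 -0.75  8.83] dr [ 0.23  0.16 -0.31] rows 2.1 tcp [ 0.6206 -0.1486  0.0935]
slide [ 0.94 -0.76  8.71] dr [ 0.29 20.46 -0.26] rows 2.9 tcp [ 0.6155 -0.1478  0.0979]
```

carry_out(slide=[[0.3,-0.3,3.5],[0.3,-0.7,7],[0.4,-0.7,8.7],[0.9,-0.7,8.7],[0.9,-0.7,8.7],[0.9,-0.7,8.7],[0.9,-0.7,8.7]], dr=[[0,0,0],[0,0,0],[0,6,0],[0,12,0],[0,18,0],[0,20.4,0],[0,20.4,0]])

```text
clock: 8.57
eef_pos: [0.6145, -0.1501, 0.0991]
orientation: [-0.422, 0.074, 0.903, 0.031]
wrist_force: [-1.6, -0.8, -5.3]
grip_width: 0.533
finger_force: 64.0
```

Run:
```python
from h import *
st(); go(ori(171.3,50.3),[.63,-.15,.09])
for n in("scene","top"):
    c=cam(n); save(c,n+"2.png"); np.savez(n+"2.npz",**c); print(proj(c,[.63,-.15,.05]))
i=cv2.imread("pics/scene2.png");u,v=[int(x) for x in proj(cam("scene"),[.63,-.15,.05])]
cv2.imwrite("pics/s2c.png",cv2.resize(i[max(0,v-90):v+70,u-100:u+100],(800,640))[:600])
```

```text
t 8.5667 p [ 0.6145 -0.1501  0.0991] yaw 170.38 z [-0.7572  0.1185 -0.6424] F [-1.5884 -0.776  -5.3197] M [-0.3259 -1.4824  0.1253] w 0.5332840564468095 ff 63.991395235061646 j [ 0.4501  1.0801 -0.6179  1.0884  0.3437  1.977   1.2605]
slide [-1.67  0.26  1.31] dr [ 0.15  0.27 -0.59] rows 0.5 tcp [ 0.6155 -0.1478  0.0779]
[228.5196 265.2042]
[375.9638 188.31  ]
```

View pics/s2c.png

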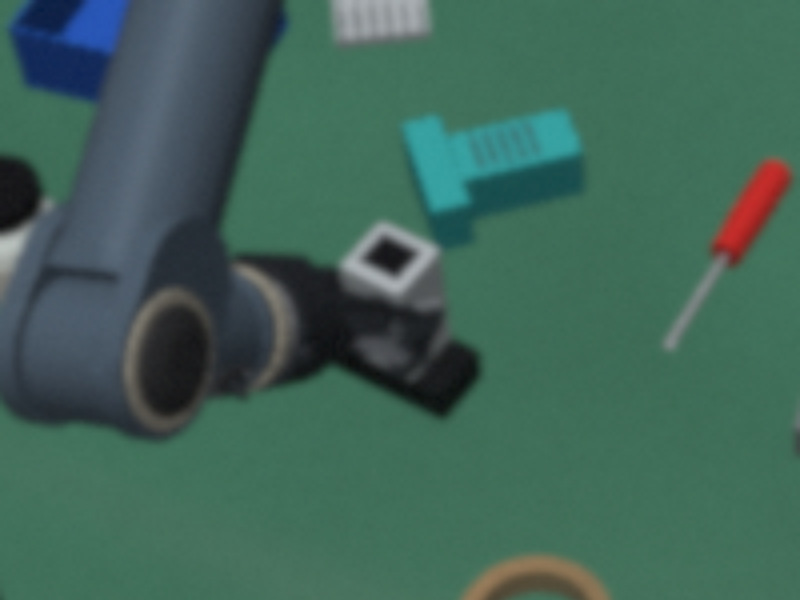

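Run:
```python
from h import *
for n in("top2","scene2"):
    c=dict(np.load(n+".npz"));c.update({k:float(c[k]) for k in("f","cx","cy")})
    P=pts(c); h=cv2.cvtColor(c["image"],cv2.COLOR_RGB2HSV)
    m=(abs(P[...,0]-.63)<.05)&(abs(P[...,1]+.15)<.05)&(P[...,2]>.12)&(P[...,2]<.18)&(h[...,1]<60)&(h[...,2]>100)
    q=P[m]; z=np.median(q[:,2]); q=q[abs(q[:,2]-z)<.008]
    A=np.c_[q[:,:2]-q[:,:2].mean(0),np.ones(len(q))]; s=np.linalg.lstsq(A,q[:,2],rcond=None)[0]
    print(n,len(q),"ztop",z,"slope deg",np.degrees(s[:2]),"c",q[:,:2].mean(0),cv2.minAreaRect((q[:,:2]*1000).astype(np.float32)))
```

```text
top2 221 ztop 0.14893596995826697 slope deg [ 2.16592245 -0.54274708] c [ 0.62254514 -0.14877268] ((623.2543334960938, -149.27474975585938), (45.64569854736328, 45.33657455444336), 81.24657440185547)
scene2 212 ztop 0.14628305005330322 slope deg [-1.06657039  0.08512734] c [ 0.62776877 -0.15130577] ((625.3599853515625, -153.30645751953125), (47.86311721801758, 47.16043472290039), 80.39559936523438)
```

carry_out(slide=[[-0.6,0,0.5],[-1.2,0,1.0],[-1.7,0,1.42],[-2.1,0,1.76],[-2.3,0,1.93],[-2.3,0,1.93]], dr=[[0,0,0],[0,0,0],[0,0,0],[0,0,0],[0,0,0],[0,0,0]])

```text
clock: 9.22
eef_pos: [0.6152, -0.1473, 0.0703]
orientation: [-0.422, 0.071, 0.903, 0.035]
wrist_force: [-0.2, -0.8, -4.0]
grip_width: 0.53
finger_force: 64.1
```

carry_out(slide=[[-0.1,0,0.08],[-0.1,0,0.08]], dr=[[0,0,0],[0,0,0]])

```text
clock: 9.38
eef_pos: [0.6159, -0.1472, 0.0703]
orientation: [-0.421, 0.071, 0.904, 0.034]
wrist_force: [0.0, 0.8, -4.6]
grip_width: 0.535
finger_force: 64.1
```

carry_out(slide=[[-0.1,0,0.08],[-0.2,0,0.16],[-0.3,0,0.24],[-0.3,0,0.24]], dr=[[0,0,0],[0,0,0],[0,0,0],[0,0,0]])

```text
clock: 9.72
eef_pos: [0.6158, -0.1473, 0.0663]
orientation: [-0.421, 0.071, 0.903, 0.034]
wrist_force: [-0.2, -0.6, -4.4]
grip_width: 0.534
finger_force: 64.1
```

Run:
```python
from h import *
st()
for n in("top",):
    c=cam(n)
    P=pts(c); h=cv2.cvtColor(c["image"],cv2.COLOR_RGB2HSV)
    m=(abs(P[...,0]-.63)<.05)&(abs(P[...,1]+.15)<.05)&(P[...,2]>.1)&(P[...,2]<.15)&(h[...,1]<60)&(h[...,2]>100)
    q=P[m]; z=np.median(q[:,2]); q=q[abs(q[:,2]-z)<.008]
    A=np.c_[q[:,:2]-q[:,:2].mean(0),np.ones(len(q))]; s=np.linalg.lstsq(A,q[:,2],rcond=None)[0]
    print(n,len(q),"ztop",z,"slope deg",np.degrees(s[:2]),"c",q[:,:2].mean(0),cv2.minAreaRect((q[:,:2]*1000).astype(np.float32)))
```

```text
t 9.7167 p [ 0.6158 -0.1473  0.0663] yaw 171.09 z [-0.7564  0.1216 -0.6427] F [-0.2046 -0.6483 -4.4195] M [-0.1956 -1.4895 -0.0262] w 0.5336660113048952 ff 64.07167196273804 j [ 0.4511  1.1194 -0.6254  1.0916  0.3617  1.9416  1.2591]
top 205 ztop 0.11561688220827537 slope deg [ 1.2777 -0.5714] c [ 0.6236 -0.1472] ((624.4990234375, -148.20135498046875), (45.800174713134766, 45.163291931152344), 80.70442962646484)
```

Almost down; I'll creep until it touches.

carry_out(slide=[[-0.08,0,0.06],[-0.16,0,0.13],[-0.16,0,0.13]], dr=[[0,0,0],[0,0,0],[0,0,0]])

```text
clock: 10.02
eef_pos: [0.6159, -0.1472, 0.066]
orientation: [-0.422, 0.071, 0.903, 0.034]
wrist_force: [0.4, 0.4, 3.9]
grip_width: 0.528
finger_force: 64.7
```

carry_out(slide=[[-0.08,0,0.06],[-0.16,0,0.13],[-0.16,0,0.13]], dr=[[0,0,0],[0,0,0],[0,0,0]])

```text
clock: 10.27
eef_pos: [0.616, -0.1472, 0.066]
orientation: [-0.422, 0.071, 0.903, 0.034]
wrist_force: [0.4, 0.3, 9.5]
grip_width: 0.529
finger_force: 65.3
```

Contact (9.5 N up). Opening now.

carry_out(slide=[[0,0,0],[0,0,0],[0,0,0],[0,0,0],[0,0,0],[0,0,0],[0,0,0],[0,0,0]], dr=[[0,0,0],[0,0,0],[0,0,0],[0,0,0],[0,0,0],[0,0,0],[0,0,0],[0,0,0]], jaw=0)

```text
clock: 10.93
eef_pos: [0.6158, -0.1473, 0.0623]
orientation: [-0.421, 0.071, 0.903, 0.034]
wrist_force: [-0.4, -0.1, -0.9]
grip_width: 1.0
finger_force: 0.0
```

carry_out(slide=[[0,0,-2],[0,0,-5],[0,0,-8.5],[0,0,-11],[0,0,-11]], dr=[[0,0,0],[0,0,0],[0,0,0],[0,0,0],[0,0,0]])

```text
clock: 11.35
eef_pos: [0.6585, -0.156, 0.0973]
orientation: [-0.419, 0.075, 0.904, 0.035]
wrist_force: [0.7, -0.3, -2.4]
grip_width: 0.997
finger_force: 0.0
```

```bash
cat >> h.py <<'E'
def look(n,x,y,z1,z2,r=.06,smax=256,vmin=0,c=None):
    "minAreaRect (mm) of depth points in a height band near x,y"
    c=cam(n) if c is None else c; P=pts(c); h=cv2.cvtColor(c["image"],cv2.COLOR_RGB2HSV)
    m=(np.hypot(P[...,0]-x,P[...,1]-y)<r)&(P[...,2]>z1)&(P[...,2]<z2)&(h[...,1]<smax)&(h[...,2]>=vmin)
    m=cv2.erode(m.astype(np.uint8),np.ones((2,2)))>0; q=P[m]
    print(n,len(q),"z",np.median(q[:,2]).round(4),"rect",cv2.minAreaRect((q[:,:2]*1000).astype(np.float32)),"mean",q[:,:2].mean(0)); return q
E
python3 - <<'E'
from h import *
st()
look("top",.625,-.148,.105,.13,.04,60,100); look("top",.625,-.148,.02,.035,.065,256)
look("scene",.625,-.148,.105,.13,.04,60,100)
go(ori(171.3,0),[.625,-.148,.1],back=.14)
E
```

```text
t 11.35 p [ 0.6585 -0.156   0.0973] yaw 170.55 z [-0.7525  0.1255 -0.6465] F [ 0.6673 -0.3473 -2.426 ] M [-0.1616 -0.8284  0.0367] w 0.9971908352221258 ff 0.0 j [ 0.1032  1.0837  0.1585  0.9496 -0.0882  1.9836  1.6506]
top 0 z nan rect ((0.0, 0.0), (0.0, 0.0), 0.0) mean [nan nan]
top 0 z nan rect ((0.0, 0.0), (0.0, 0.0), 0.0) mean [nan nan]
scene 140 z 0.1129 rect ((628.18896484375, -147.0651092529297), (44.23902893066406, 46.27388381958008), 82.46068572998047) mean [ 0.6303 -0.1456]
slide [11.49  0.19 -5.12] dr [ -0.05 -49.42  -0.82] rows 6.9 tcp [ 0.625 -0.148  0.221]
  return _methods._mean(a, axis=axis, dtype=dtype,
  ret = ret.dtype.type(ret / rcount)
h.py:38: RuntimeWarning: Mean of empty slice.
  print(n,len(q),"z",np.median(q[:,2]).round(4),"rect",cv2.minAreaRect((q[:,:2]*1000).astype(np.float32)),"mean",q[:,:2].mean(0)); return q
  ret = um.true_divide(
```

carry_out(slide=[[2,0,-1.8],[4.5,0,-4],[7,0,-6],[9,0,-6],[11,0,-5.5],[11.5,0.2,-5.1],[11.5,0.2,-5.1],[11.5,0.2,-5.1]], dr=[[0,-3,0],[0,-9,0],[0,-16,0],[0,-23,0],[0,-30,0],[0,-37,0],[0,-44,0],[0,-49.4,-0.8]])

```text
clock: 12.17
eef_pos: [0.623, -0.1446, 0.2203]
orientation: [0.001, 0.074, 0.997, 0.004]
wrist_force: [-0.1, -0.5, -0.1]
grip_width: 1.001
finger_force: 0.0
```

Run:
```python
from h import *
st()
c=cam("wrist"); save(c,"w2.png"); np.savez("w2.npz",**c)
look("wrist",.625,-.148,.105,.13,.05,60,100,c=c); look("wrist",.625,-.148,.02,.035,.065,256,c=c)
look("top",.625,-.148,.02,.035,.065,256)
```

```text
t 12.1667 p [ 0.623  -0.1446  0.2203] yaw 171.57 z [ 0.0028  0.0069 -1.    ] F [-0.1424 -0.4611 -0.0583] M [-0.0124  0.0265 -0.0012] w 1.0005157151139188 ff 0.0 j [ 0.0751  0.4178  0.124   1.6442 -0.0652  1.0819  1.6427]
wrist 2951 z 0.1139 rect ((622.6528930664062, -149.2226104736328), (45.170196533203125, 44.36643600463867), 81.29861450195312) mean [ 0.6206 -0.1491]
wrist 1816 z 0.0269 rect ((622.1978759765625, -149.21249389648438), (89.08726501464844, 43.64692687988281), 80.41978454589844) mean [ 0.6194 -0.1478]
top 105 z 0.0278 rect ((625.5538330078125, -130.96556091308594), (52.134979248046875, 41.05922317504883), 81.1047592163086) mean [ 0.6259 -0.1155]
```

The module stands upright and released (tower top at 114 mm, foot top at 27 mm, centred on (0.6225, -0.149)). Now regrasping from above.

Run:
```python
from h import *
go(ori(171,0),[.6225,-.1492,.088],back=.07);go(ori(171,0),[.6225,-.1492,.088])
```

```text
slide [-0.32 -0.4   8.05] dr [ 0.41 -0.34  0.45] rows 1.9 tcp [ 0.6225 -0.1492  0.139 ]
slide [-0.36 -0.45 15.05] dr [ 0.41 -0.34  0.45] rows 3.6 tcp [ 0.6225 -0.1492  0.069 ]
```

carry_out(slide=[[-0.3,-0.4,3],[-0.3,-0.4,6],[-0.3,-0.4,8],[-0.3,-0.4,8],[-0.4,-0.45,10],[-0.4,-0.45,13],[-0.4,-0.45,15],[-0.4,-0.45,15]], dr=[[0.4,-0.3,0.5],[0.4,-0.3,0.5],[0.4,-0.3,0.5],[0.4,-0.3,0.5],[0.4,-0.3,0.5],[0.4,-0.3,0.5],[0.4,-0.3,0.5],[0.4,-0.3,0.5]])

```text
clock: 12.93
eef_pos: [0.6249, -0.1505, 0.0651]
orientation: [-0.004, 0.08, 0.997, 0.0]
wrist_force: [-1.0, -0.3, -1.0]
grip_width: 0.998
finger_force: 0.0
```

carry_out(slide=[[0,0,0],[0,0,0],[0,0,0],[0,0,0],[0,0,0],[0,0,0],[0,0,0],[0,0,0]], dr=[[0,0,0],[0,0,0],[0,0,0],[0,0,0],[0,0,0],[0,0,0],[0,0,0],[0,0,0]], jaw=1)

```text
clock: 13.6
eef_pos: [0.6291, -0.1521, 0.0718]
orientation: [0.003, 0.08, 0.997, -0.001]
wrist_force: [1.5, 1.3, 5.7]
grip_width: 0.531
finger_force: 63.0
```

carry_out(slide=[[0,0,-1],[0,0,-3],[0,0,-6],[0,0,-9],[0,0,-10],[0,0,-10]], dr=[[0,0,0],[0,0,0],[0,0,0],[0,0,0],[0,0,0],[0,0,0]])

```text
clock: 14.1
eef_pos: [0.6282, -0.1533, 0.1725]
orientation: [0.004, 0.081, 0.997, -0.002]
wrist_force: [0.5, -0.3, -5.1]
grip_width: 0.537
finger_force: 62.6
```

Run:
```python
from h import *
st()
c=dict(np.load("top.npz"));c.update({k:float(c[k]) for k in("f","cx","cy")})
# socket top outer edges by line fits; recess via depth
P=pts(c);h=cv2.cvtColor(c["image"],cv2.COLOR_RGB2HSV)
m=(np.hypot(P[...,0]-.508,P[...,1]-.155)<.11)&(h[...,1]<40)&(h[...,2]>110)&(P[...,2]>.005)&(P[...,2]<.033)
m=cv2.morphologyEx(m.astype(np.uint8),cv2.MORPH_OPEN,np.ones((7,7)))
cs=max(cv2.findContours(m,0,2)[0],key=cv2.contourArea); r=cv2.minAreaRect(cs); print(r)
w=np.array([ray(c,*p,.028)[:2] for p in cv2.boxPoints(r)]); print(w,w.mean(0),np.linalg.norm(np.diff(w,axis=0),axis=1))
e=w[1]-w[0];print(np.degrees(np.arctan2(e[1],e[0])))
T=go(ori(187,0),[.508,.155,.21]);
```

```text
t 14.1 p [ 0.6282 -0.1533  0.1725] yaw 170.71 z [ 0.0067 -0.0043 -1.    ] F [ 0.461  -0.3425 -5.0519] M [-0.0053 -0.0222 -0.0239] w 0.5372854851586292 ff 62.63863921165466 j [ 0.0745  0.4704  0.1363  1.681  -0.0704  0.9876  1.6431]
((259.0, 247.5), (11.0, 20.0), 90.0)
[[0.4859 0.1941]
 [0.4859 0.1401]
 [0.456  0.1397]
 [0.456  0.1935]] [0.4709 0.1669] [0.0541 0.03   0.0539]
-90.00469850258092
slide [16.82 28.48 -2.06] dr [ -0.24   0.39 -16.29] rows 7.9 tcp [0.508 0.155 0.191]
```

Run:
```python
from h import *
go(ori(187,0),[.61,.155,.20]);
```

```text
slide [ 6.76 30.13 -0.99] dr [ -0.24   0.39 -16.29] rows 7.4 tcp [0.61  0.155 0.181]
```

carry_out(slide=[[0.9,3.9,-1],[1.8,7.8,-1],[2.7,11.7,-1],[3.5,15.6,-1],[4.4,19.5,-1],[5.3,23.5,-1],[6.1,27.3,-1],[6.8,30.1,-1]], dr=[[0,0,-2],[0,0,-4],[0,0,-6],[0,0,-8],[0,0,-10],[0,0,-12],[0,0,-14],[-0.2,0.4,-16.3]])

```text
clock: 14.77
eef_pos: [0.6054, 0.1601, 0.1759]
orientation: [-0.005, -0.064, 0.998, 0.001]
wrist_force: [-0.0, 0.5, -4.3]
grip_width: 0.532
finger_force: 63.7
```

carry_out(slide=[[0,0,0],[0,0,0],[0,0,0]], dr=[[0,0,0],[0,0,0],[0,0,0]])

```text
clock: 15.02
eef_pos: [0.607, 0.1543, 0.1763]
orientation: [-0.005, -0.061, 0.998, -0.001]
wrist_force: [0.1, -0.5, -3.9]
grip_width: 0.528
finger_force: 64.1
```

Run:
```python
from h import *
st(); c=cam("wrist"); save(c,"w3.png"); np.savez("w3.npz",**c)
```

```text
t 15.0167 p [0.607  0.1543 0.1763] yaw -172.98 z [-0.0094 -0.0017 -1.    ] F [ 0.1175 -0.5424 -3.8779] M [-0.1386 -0.043   0.0321] w 0.527641798211218 ff 64.0936553478241 j [-0.3163  0.4429  0.0009  1.7087 -0.002   0.9995  1.3789]
```

View pics/w3.png

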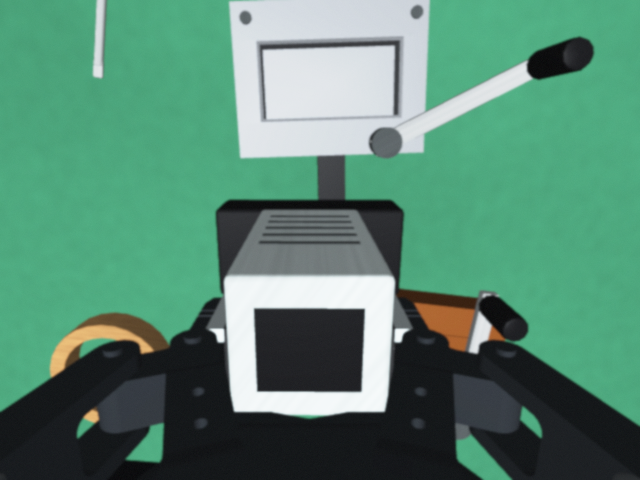

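The wrist view shows the pocket at about (330,80) px, the lever pin at (386,142) and the handle at (570,58). The held module's foot has its front edge at row 205 and its tower top at (310,345). I'll measure the module and pocket in this one frame.

```bash
cat > m.py <<'E'
from h import *
def rect(q,n):
    (x,y),(w,h),a=cv2.minAreaRect((q[:,:2]*1000).astype(np.float32)); print(n,len(q),"c",round(x,1),round(y,1),"wh",round(w,1),round(h,1),"ang",round(a,2),"z",np.median(q[:,2]).round(4))
def run(c):
    P=pts(c); h=cv2.cvtColor(c["image"],cv2.COLOR_RGB2HSV); v,u=np.mgrid[:480,:640]; er=lambda m:cv2.erode(m.astype(np.uint8),np.ones((2,2)))>0
    T=c["T"]@np.linalg.inv(c["mount"]); tcp=T[:3,3]; print("tcp",tcp.round(4))
    near=np.hypot(P[...,0]-tcp[0],P[...,1]-tcp[1])<.045
    t=P[near&(P[...,2]>tcp[2]+.02)&(P[...,2]<tcp[2]+.055)&(h[...,1]<40)&(h[...,2]>150)]
    z=np.median(t[:,2]); t=t[abs(t[:,2]-z)<.006]; rect(t,"towertop")
    s=np.linalg.lstsq(np.c_[t[:,:2]-t[:,:2].mean(0),np.ones(len(t))],t[:,2],rcond=None)[0]; print("top slope deg",np.degrees(s[:2]).round(2))
    f=P[(np.hypot(P[...,0]-tcp[0],P[...,1]-tcp[1])<.07)&(P[...,2]<z-.075)&(P[...,2]>z-.12)&(h[...,2]<80)]
    if len(f)>30: rect(f,"foot")
    g=np.hypot(P[...,0]-.508,P[...,1]-.158)<.12
    a=P[er(g&(P[...,2]>.022)&(P[...,2]<.034)&(h[...,1]<40))]; rect(a,"socket top")
    b=er(g&(P[...,2]>.004)&(P[...,2]<.014)&(h[...,1]<40)&(h[...,2]>120)); rect(P[b],"pocket floor")
    return P
E
python3 - <<'E'
from m import *
c=dict(np.load("w3.npz"));c.update({k:float(c[k]) for k in("f","cx","cy")})
P=run(c)
# socket corners, lever
for n,(u,v) in dict(tl=(230,2),tr=(430,0),bl=(241,158),br=(424,151)).items(): print(n,ray(c,u,v,.028).round(4))
q=[ray(c,u,v,.028)[:2] for u,v in((258,42),(402,38),(398,117),(263,121))]; print("pocket rim",np.round(q,4),np.mean(q,0))
print("pin",ray(c,386,142,.05),"handle top",ray(c,577,53,.087))
E
```

```text
tcp [0.607  0.1543 0.1763]
towertop 13782 c 600.0 160.5 wh 44.9 72.7 ang 7.05 z 0.2185
top slope deg [-0.62 -0.13]
foot 5226 c 599.0 152.3 wh 43.9 89.3 ang 6.98 z 0.1312
socket top 17561 c 507.3 155.2 wh 100.0 129.7 ang 8.82 z 0.027
pocket floor 8824 c 507.1 154.7 wh 47.4 94.2 ang 8.86 z 0.007
tl [0.4687 0.084  0.028 ]
tr [0.4516 0.2124 0.028 ]
bl [0.567  0.0992 0.028 ]
br [0.5462 0.2271 0.028 ]
pocket rim [[0.4902 0.1042]
 [0.4761 0.1985]
 [0.5258 0.2048]
 [0.5399 0.1123]] [0.50797649 0.15495132]
pin [0.54336605 0.1953295  0.05      ] handle top [0.48534617 0.2812009  0.087     ]
```

Run:
```python
from h import *
T=go(ori(188.87,0),[.5146,.1569,.135],off=0)
```

```text
slide [9.14 1.47 4.26] dr [-0.02 -0.5  -1.95] rows 2.4 tcp [0.5146 0.1569 0.135 ]
```

carry_out(slide=[[3,0.5,0],[6,1,1],[8.5,1.4,2.5],[9.15,1.5,4],[9.15,1.5,4.2],[9.15,1.5,4.2],[9.15,1.5,4.2]], dr=[[0,0,0],[0,0,0],[0,-0.5,-1],[0,-0.5,-2],[0,-0.5,-2],[0,-0.5,-2],[0,-0.5,-2]])

```text
clock: 15.65
eef_pos: [0.5173, 0.1583, 0.1378]
orientation: [0.003, -0.077, 0.997, 0.001]
wrist_force: [0.5, 0.3, -2.9]
grip_width: 0.533
finger_force: 63.8
```

Run:
```python
from m import *
st(); c=cam("wrist"); save(c,"w4.png"); run(c); go(ori(188.87,0),[.5146,.1569,.135],off=0)
```

```text
t 15.65 p [0.5173 0.1583 0.1378] yaw -171.12 z [ 0.0055  0.0022 -1.    ] F [ 0.5094  0.2577 -2.9359] M [-0.004  -0.0919 -0.0153] w 0.5331490908143227 ff 63.84190320968628 j [-0.3554  0.3542 -0.0243  1.9531  0.0114  0.8285  1.3398]
tcp [0.5173 0.1583 0.1378]
towertop 13721 c 510.5 156.0 wh 44.3 56.0 ang 9.39 z 0.1798
top slope deg [0.84 0.16]
foot 4888 c 510.5 156.4 wh 43.2 88.9 ang 8.42 z 0.0924
socket top 10834 c 507.4 155.2 wh 99.3 129.7 ang 8.67 z 0.027
pocket floor 2977 c 494.0 153.0 wh 14.9 93.8 ang 8.99 z 0.007
slide [ 0.32 -0.13  0.31] dr [0.09 0.36 0.02] rows 0.1 tcp [0.5146 0.1569 0.135 ]
```

carry_out(slide=[[0.3,-0.08,0.5],[0.3,-0.08,1.2],[0.3,-0.08,1.7],[0.3,-0.08,1.7],[0.3,-0.08,1.7],[0.3,-0.08,1.7]], dr=[[0.1,0.4,-0.2],[0.1,0.4,-0.2],[0.1,0.4,-0.2],[0.1,0.4,-0.2],[0.1,0.4,-0.2],[0.1,0.4,-0.2]])

```text
clock: 16.2
eef_pos: [0.5127, 0.1582, 0.1201]
orientation: [-0.002, -0.081, 0.997, -0.0]
wrist_force: [-0.9, 0.3, -4.0]
grip_width: 0.532
finger_force: 63.9
```

Run:
```python
from m import *
st(); c=cam("wrist"); save(c,"w5.png"); run(c)
```

```text
t 16.2 p [0.5127 0.1582 0.1201] yaw -170.76 z [-0.0035 -0.0008 -1.    ] F [-0.8784  0.3014 -3.9562] M [ 0.016  -0.0418  0.0152] w 0.5322167375023639 ff 63.94104480743408 j [-0.3562  0.3758 -0.0267  1.9712  0.0129  0.7982  1.3421]
tcp [0.5127 0.1582 0.1201]
towertop 13713 c 506.4 155.8 wh 44.4 56.3 ang 9.27 z 0.1621
top slope deg [ 0.32 -0.01]
foot 4903 c 508.0 160.3 wh 49.8 97.0 ang 8.36 z 0.0748
socket top 12753 c 505.0 155.0 wh 94.9 129.6 ang 8.98 z 0.027
pocket floor 1221 c 489.7 152.4 wh 5.8 93.5 ang 8.76 z 0.007
```

```bash
sed -i 's/\&(P\[...,2\]<z-.075)\&(P\[...,2\]>z-.12)/\&(abs(P[...,2]-z+.0873)<.005)/' m.py
python3 - <<'E'
from m import *
st(); c=cam("wrist"); P=run(c)
b=(np.hypot(P[...,0]-.507,P[...,1]-.155)<.08)&(P[...,2]<.01)&(P[...,2]>.004)
q=P[b]; e=np.radians(8.8); r=(q[:,:2]-[.5073,.1551])@np.array([[np.cos(e),-np.sin(e)],[np.sin(e),np.cos(e)]]); print(np.percentile(r*1000,[1,99],0))
E
```

```text
t 16.25 p [0.5127 0.1582 0.1203] yaw -170.76 z [-0.0031 -0.0006 -1.    ] F [ 0.9466 -0.3117 -3.8394] M [ 0.0391 -0.0373  0.0338] w 0.5333674605231442 ff 63.94097685813904 j [-0.3562  0.3755 -0.0267  1.9711  0.0128  0.7982  1.3421]
tcp [0.5127 0.1582 0.1203]
towertop 13716 c 506.4 155.9 wh 44.6 55.9 ang 8.45 z 0.1623
top slope deg [0.32 0.04]
foot 3870 c 505.6 155.7 wh 42.9 88.5 ang 8.86 z 0.0752
socket top 12730 c 505.1 154.9 wh 95.0 129.8 ang 9.16 z 0.027
pocket floor 1266 c 489.7 152.4 wh 6.0 93.6 ang 8.8 z 0.007
[[-49.9913 -47.1671]
 [-15.0312  51.7298]]
```

carry_out(slide=[[-0.14,-0.08,0.4],[-0.14,-0.08,0.8],[-0.14,-0.08,1.0],[-0.14,-0.08,1.0],[-0.14,-0.08,1.0],[-0.14,-0.08,1.0]], dr=[[0,0,0],[0,0,0],[0,0,0],[0,0,0],[0,0,0],[0,0,0]])

```text
clock: 16.8
eef_pos: [0.514, 0.1575, 0.1101]
orientation: [-0.002, -0.081, 0.997, -0.0]
wrist_force: [-0.3, -0.5, -4.3]
grip_width: 0.531
finger_force: 63.9
```

Run:
```python
from m import *
st(); c=cam("wrist"); P=run(c)
```

```text
t 16.8 p [0.514  0.1575 0.1101] yaw -170.76 z [-0.0035 -0.0007 -1.    ] F [-0.2568 -0.5205 -4.2957] M [-0.0161 -0.0414  0.0219] w 0.5305465230335222 ff 63.941463232040405 j [-0.3545  0.3912 -0.0263  1.9764  0.0134  0.7777  1.3436]
tcp [0.514  0.1575 0.1101]
towertop 13706 c 507.7 155.0 wh 44.3 56.0 ang 9.35 z 0.1522
top slope deg [0.3 0. ]
foot 3867 c 506.8 155.4 wh 42.9 89.1 ang 8.92 z 0.0651
socket top 14487 c 504.6 154.9 wh 93.9 129.7 ang 8.83 z 0.027
pocket floor 1203 c 489.5 152.2 wh 5.2 93.8 ang 8.68 z 0.007
```

carry_out(slide=[[-0.04,-0.03,0.4],[-0.04,-0.03,0.8],[-0.04,-0.03,1.2],[-0.04,-0.03,1.6],[-0.04,-0.03,2.0],[-0.04,-0.03,2.4],[-0.04,-0.03,2.4]], dr=[[0,0,0],[0,0,0],[0,0,0],[0,0,0],[0,0,0],[0,0,0],[0,0,0]])

```text
clock: 17.43
eef_pos: [0.5137, 0.157, 0.0851]
orientation: [-0.003, -0.081, 0.997, -0.001]
wrist_force: [0.6, -0.4, -5.3]
grip_width: 0.53
finger_force: 63.9
```

carry_out(slide=[[0,0,0.2],[0,0,0.4],[0,0,0.5],[0,0,0.55],[0,0,0.55]], dr=[[0,0,0],[0,0,0],[0,0,0],[0,0,0],[0,0,0]])

```text
clock: 17.85
eef_pos: [0.5143, 0.1572, 0.0806]
orientation: [-0.002, -0.081, 0.997, -0.0]
wrist_force: [0.4, 0.3, -4.2]
grip_width: 0.533
finger_force: 63.9
```

carry_out(slide=[[0,0,0.08],[0,0,0.16],[0,0,0.2],[0,0,0.2]], dr=[[0,0,0],[0,0,0],[0,0,0],[0,0,0]])

```text
clock: 18.18
eef_pos: [0.5148, 0.1574, 0.0798]
orientation: [-0.001, -0.081, 0.997, -0.0]
wrist_force: [-0.9, -0.8, 4.2]
grip_width: 0.53
finger_force: 65.2
```

Run:
```python
from m import *
st(); c=cam("wrist"); P=run(c)
```

```text
t 18.1833 p [0.5148 0.1574 0.0798] yaw -170.76 z [-0.0027 -0.0006 -1.    ] F [-0.8629 -0.7526  4.2378] M [-0.3809  0.548  -0.0566] w 0.530156021994935 ff 65.24325728416443 j [-0.3543  0.4358 -0.026   1.9963  0.0161  0.7124  1.342 ]
tcp [0.5148 0.1574 0.0798]
towertop 13695 c 508.4 155.2 wh 44.6 55.8 ang 9.08 z 0.1219
top slope deg [ 0.27 -0.01]
foot 3964 c 507.5 155.2 wh 42.9 89.7 ang 9.1 z 0.0348
socket top 21663 c 504.8 155.0 wh 94.6 129.9 ang 8.98 z 0.027
pocket floor 61 c 487.6 152.0 wh 1.7 93.7 ang 8.7 z 0.0102
```

Seated (foot top about 36 mm, contact force felt). Release and rise.

carry_out(slide=[[0,0,0],[0,0,0],[0,0,0],[0,0,0],[0,0,0],[0,0,0],[0,0,0]], dr=[[0,0,0],[0,0,0],[0,0,0],[0,0,0],[0,0,0],[0,0,0],[0,0,0]], jaw=0)

```text
clock: 18.82
eef_pos: [0.5143, 0.1573, 0.0786]
orientation: [-0.002, -0.081, 0.997, -0.0]
wrist_force: [0.3, 0.9, -0.4]
grip_width: 1.002
finger_force: 0.0
```

carry_out(slide=[[0,0,-1],[0,0,-3],[0,0,-6],[0,0,-9],[0,0,-11],[0,0,-11],[0,0,-11]], dr=[[0,0,0],[0,0,0],[0,0,0],[0,0,0],[0,0,0],[0,0,0],[0,0,0]], jaw=0)

```text
clock: 19.4
eef_pos: [0.5155, 0.1576, 0.1905]
orientation: [-0.0, -0.081, 0.997, 0.0]
wrist_force: [-1.0, -0.4, -1.1]
grip_width: 0.997
finger_force: 0.0
```

Run:
```python
from m import *
st(); c=cam("wrist"); save(c,"w6.png")
look("wrist",.507,.155,.115,.135,.05,60,100,c=c); look("wrist",.507,.155,.032,.0385,.06,256,c=c); q=look("wrist",.485,.281,.055,.095,.035,256,c=c)
t=cam("top"); save(t,"t3.png"); look("top",.485,.282,.075,.095,.03,c=t)
look("scene",.485,.282,.075,.095,.03)
```

```text
t 19.4 p [0.5155 0.1576 0.1905] yaw -170.76 z [-0.0002  0.0005 -1.    ] F [-0.968  -0.4299 -1.119 ] M [-0.0077  0.0296 -0.0327] w 0.9970309887663494 ff 0.0 j [-0.3541  0.2903 -0.0251  1.9029  0.0082  0.9485  1.3491]
wrist 3994 z 0.1219 rect ((508.6788635253906, 155.2735137939453), (44.07711410522461, 45.50028610229492), 9.328182220458984) mean [0.5069 0.1546]
wrist 2016 z 0.035 rect ((513.1321411132812, 155.76499938964844), (53.07332992553711, 89.3282699584961), 8.627582550048828) mean [0.5063 0.1547]
wrist 1049 z 0.0842 rect ((484.9568786621094, 281.9200439453125), (17.261770248413086, 16.41393280029297), 75.97754669189453) mean [0.484  0.2789]
top 28 z 0.0862 rect ((485.0827941894531, 281.7220764160156), (12.761545181274414, 12.319428443908691), 22.004634857177734) mean [0.485  0.2821]
scene 29 z 0.0845 rect ((490.7132568359375, 282.4696350097656), (12.171102523803711, 16.25562286376953), 57.16426467895508) mean [0.491  0.2837]
```

View pics/w6.png

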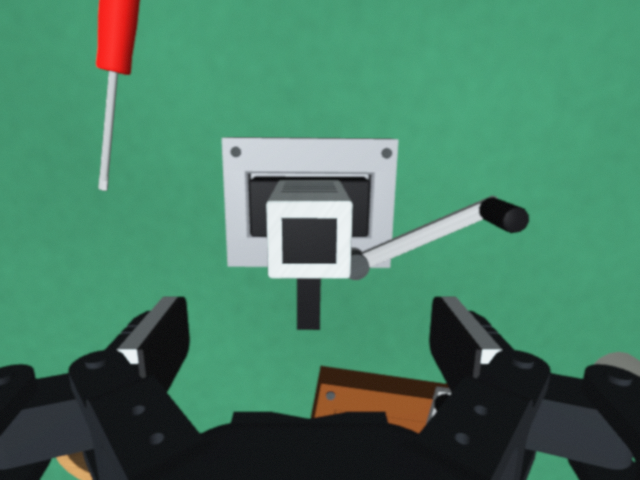

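The module is seated at tower top 122 mm and foot top 35–36 mm, and it's free of the gripper. The lever is at about 65°, with its handle at (0.485, 0.282). I'll push it shut with closed fingers along its arc.

```bash
cat > arc.py <<'E'
from h import *
pin=np.array([.5434,.1961])
def pose(phi,d,z,R0=.105):
    a=np.radians(phi); return ori(phi,0),[*(pin+R0*np.array([np.cos(a),np.sin(a)])-d*np.array([-np.sin(a),np.cos(a)])),z]
E
python3 - <<'E'
from arc import *
R1,p=pose(124.2,.045,.16); go(R1,p,off=0)
E
```

```text
slide [-3.21 14.81  2.74] dr [-0.22 -0.27 65.04] rows 9.1 tcp [0.5216 0.3082 0.16  ]
```

carry_out(slide=[[-0.5,3,0],[-1,6,0],[-2,9,0],[-2.6,12,0],[-3.2,14.8,0],[-3.2,14.8,1],[-3.2,14.8,2],[-3.2,14.8,2.7]], dr=[[0,0,7],[0,0,14],[0,0,21],[0,0,28],[0,0,35],[0,0,42],[0,0,49],[0,0,56]], jaw=1)

```text
clock: 20.22
eef_pos: [0.5211, 0.3087, 0.1589]
orientation: [-0.002, 0.399, 0.917, -0.003]
wrist_force: [-0.5, 0.2, -0.3]
grip_width: 0.005
finger_force: 0.0
```

Run:
```python
from arc import *
st(); R1,p=pose(124.2,.045,.062); go(R1,p,off=0)
```

```text
t 20.2167 p [0.5211 0.3087 0.1589] yaw 132.98 z [-0.0068 -0.0032 -1.    ] F [-0.4851  0.2455 -0.3087] M [-0.0122  0.0037  0.0038] w 0.005494507745106191 ff 0.0 j [-0.6976  0.4293  0.1246  1.782  -0.0653  0.9417  0.2048]
slide [-0.09  0.07  9.69] dr [-0.42 -0.1   8.78] rows 2.3 tcp [0.5216 0.3082 0.062 ]
```

carry_out(slide=[[0,0,3],[0,0,6],[0,0,8.5],[0,0,9.7],[0,0,9.7],[0,0,9.7]], dr=[[-0.4,0,5],[-0.4,0,8.8],[-0.4,0,8.8],[-0.4,0,8.8],[-0.4,0,8.8],[-0.4,0,8.8]])

```text
clock: 20.72
eef_pos: [0.5219, 0.3083, 0.0639]
orientation: [-0.0, 0.466, 0.885, 0.001]
wrist_force: [1.0, 0.4, 0.0]
grip_width: 0.005
finger_force: 0.0
```

Run:
```python
from arc import *
st(); T=tool()
R1,p=pose(124.2,.026,.062); T1=go(R1,p,off=0)
for phi in range(130,162,6): go(*pose(phi,.0235,.062),off=0,T=T1)
```

```text
t 20.7167 p [0.5219 0.3083 0.0639] yaw 124.45 z [ 0.0006  0.0026 -1.    ] F [0.965  0.4274 0.0023] M [ 0.0084 -0.0279  0.0242] w 0.005068106853161774 ff 0.0 j [-0.7052  0.5456  0.139   1.8564 -0.109   0.7448  0.0951]
slide [ 0.02 -1.93  0.19] dr [ 0.12 -0.1   0.24] rows 0.5 tcp [0.5059 0.2976 0.062 ]
slide [ 0.18 -1.32 -0.  ] dr [-0.   0.  -5.8] rows 0.8 tcp [0.4939 0.2916 0.062 ]
slide [ 0.26 -2.45 -0.  ] dr [ -0.    0.  -11.8] rows 1.6 tcp [0.4842 0.2859 0.062 ]
slide [ 0.22 -3.57 -0.  ] dr [ -0.    0.  -17.8] rows 2.5 tcp [0.4751 0.2793 0.062 ]
slide [ 0.06 -4.69 -0.  ] dr [ -0.    0.  -23.8] rows 3.3 tcp [0.4668 0.2717 0.062 ]
slide [-0.22 -5.78 -0.  ] dr [  0.    0.  -29.8] rows 4.2 tcp [0.4593 0.2633 0.062 ]
slide [-0.61 -6.84 -0.  ] dr [ -0.    0.  -35.8] rows 5.0 tcp [0.4528 0.2541 0.062 ]
```

carry_out(slide=[[0,-1,0.1],[0,-1.9,0.1],[0.1,-2.6,0.1],[0.2,-3.3,0.1],[0.25,-3.9,0.1],[0.25,-4.4,0.1],[0.25,-4.9,0.1],[0.2,-5.5,0.1]], dr=[[0,0,0],[0,0,0],[0,0,-3],[0,0,-6],[0,0,-9],[0,0,-12],[0,0,-15],[0,0,-18]])

```text
clock: 21.38
eef_pos: [0.4759, 0.2793, 0.065]
orientation: [0.001, 0.321, 0.947, 0.004]
wrist_force: [1.1, 1.0, -0.7]
grip_width: 0.007
finger_force: 0.7
```

Run:
```python
from arc import *
st(); T=tool()
for phi in range(142,192,6): go(*pose(phi,.0235,.062),off=0,T=T)
look("top",.47,.26,.075,.095,.05)
```

```text
t 21.3833 p [0.4759 0.2793 0.065 ] yaw 142.59 z [ 0.0051  0.0059 -1.    ] F [ 1.0568  0.9691 -0.7037] M [ 0.1887 -0.2131 -0.029 ] w 0.006515229502708178 ff 0.6585143879055977 j [-0.6486  0.4708  0.0545  1.985  -0.0426  0.6793  0.3509]
slide [ 0.06 -0.05  0.3 ] dr [0.45 0.02 0.59] rows 0.1 tcp [0.4751 0.2793 0.062 ]
slide [ 0.26 -1.16  0.29] dr [ 0.45  0.05 -5.41] rows 0.8 tcp [0.4668 0.2717 0.062 ]
slide [ 0.34 -2.28  0.28] dr [  0.44   0.07 -11.41] rows 1.6 tcp [0.4593 0.2633 0.062 ]
slide [ 0.31 -3.41  0.27] dr [  0.44   0.09 -17.41] rows 2.4 tcp [0.4528 0.2541 0.062 ]
slide [ 0.15 -4.53  0.27] dr [  0.44   0.12 -23.41] rows 3.3 tcp [0.4472 0.2443 0.062 ]
slide [-0.11 -5.62  0.26] dr [  0.43   0.14 -29.41] rows 4.1 tcp [0.4427 0.234  0.062 ]
slide [-0.5  -6.68  0.25] dr [  0.43   0.16 -35.41] rows 4.9 tcp [0.4393 0.2233 0.062 ]
slide [-0.99 -7.69  0.24] dr [  0.42   0.18 -41.41] rows 5.8 tcp [0.437  0.2122 0.062 ]
slide [-1.58 -8.65  0.23] dr [  0.41   0.21 -47.41] rows 6.6 tcp [0.4359 0.201  0.062 ]
top 0 z nan rect ((0.0, 0.0), (0.0, 0.0), 0.0) mean [nan nan]
  return _methods._mean(a, axis=axis, dtype=dtype,
  ret = ret.dtype.type(ret / rcount)
h.py:38: RuntimeWarning: Mean of empty slice.
  print(n,len(q),"z",np.median(q[:,2]).round(4),"rect",cv2.minAreaRect((q[:,:2]*1000).astype(np.float32)),"mean",q[:,:2].mean(0)); return q
  ret = um.true_divide(
```

carry_out(slide=[[0.2,-0.9,0.2],[0.3,-1.7,0.2],[0.34,-2.5,0.2],[0.3,-3.4,0.2],[0.2,-4.2,0.2],[0,-5,0.2],[-0.2,-5.8,0.2],[-0.4,-6.4,0.2]], dr=[[0.4,0,-4],[0.4,0,-8.5],[0.4,0,-13],[0.4,0,-17.4],[0.4,0,-22],[0.4,0,-26.5],[0.4,0,-31],[0.4,0,-34]])

```text
clock: 22.1
eef_pos: [0.4402, 0.2257, 0.0625]
orientation: [0.001, 0.03, 1.0, -0.001]
wrist_force: [0.5, 1.1, 0.6]
grip_width: 0.003
finger_force: 0.6
```

Run:
```python
from arc import *
st(); T=tool()
for phi in (178,181,184,187,188.85,190): go(*pose(phi,.0235,.062),off=0,T=T)
c=cam("wrist"); save(c,"w7.png")
```

```text
t 22.1 p [0.4402 0.2257 0.0625] yaw 176.57 z [ 0.0024 -0.0012 -1.    ] F [0.5417 1.0509 0.6113] M [ 0.2434 -0.1596 -0.0046] w 0.0025220223750551723 ff 0.6350315921008587 j [-0.4816  0.409  -0.097   2.105   0.0695  0.629   0.8841]
slide [ 0.07 -0.25  0.05] dr [-0.06  0.14 -1.43] rows 0.2 tcp [0.4393 0.2233 0.062 ]
slide [ 0.17 -0.81  0.05] dr [-0.07  0.14 -4.43] rows 0.6 tcp [0.438  0.2178 0.062 ]
slide [ 0.23 -1.37  0.05] dr [-0.07  0.14 -7.43] rows 1.0 tcp [0.437  0.2122 0.062 ]
slide [ 0.27 -1.93  0.05] dr [ -0.07   0.14 -10.43] rows 1.5 tcp [0.4363 0.2066 0.062 ]
slide [ 0.28 -2.28  0.05] dr [ -0.08   0.14 -12.28] rows 1.7 tcp [0.436  0.2032 0.062 ]
slide [ 0.28 -2.49  0.05] dr [ -0.08   0.14 -13.43] rows 1.9 tcp [0.4359 0.201  0.062 ]
```

View pics/w7.png

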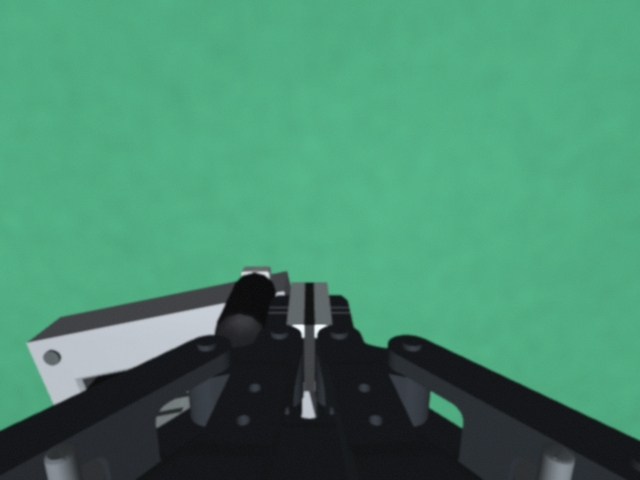

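The handle, at about (250,310) px, is riding against the finger. Continuing to the stop.

carry_out(slide=[[0.1,-0.5,0],[0.2,-1,0],[0.25,-1.5,0],[0.28,-1.9,0],[0.28,-2.2,0],[0.28,-2.4,0],[0.28,-2.4,0]], dr=[[0,0,-3],[0,0,-6],[0,0,-8],[0,0,-10.4],[0,0,-12],[0,0,-12.3],[0,0,-12.3]])

```text
clock: 22.73
eef_pos: [0.4361, 0.2036, 0.0622]
orientation: [0.001, -0.075, 0.997, -0.0]
wrist_force: [-0.2, 3.2, 0.4]
grip_width: -0.001
finger_force: 1.9
```

carry_out(slide=[[0,-0.1,0],[0,-0.2,0],[0,-0.3,0],[0,-0.3,0]], dr=[[0,0,0],[0,0,0],[0,0,0],[0,0,0]])

```text
clock: 23.07
eef_pos: [0.4361, 0.2034, 0.0622]
orientation: [0.001, -0.077, 0.997, 0.001]
wrist_force: [-1.1, 9.6, 0.6]
grip_width: 0.0
finger_force: 5.1
```

The force rose to 9.6 N at the predicted shut position, so the lever is on its stop. Backing off, rising and verifying.

carry_out(slide=[[0,1.5,0],[0,3.5,0],[0,5,-1],[0,6,-4],[0,8,-8],[0,11,-12],[0,13,-15],[0,13,-15]], dr=[[0,0,0],[0,0,0],[0,0,0],[0,0,0],[0,0,0],[0,0,0],[0,0,0],[0,0,0]])

```text
clock: 23.73
eef_pos: [0.4171, 0.3344, 0.2175]
orientation: [0.004, -0.078, 0.997, 0.003]
wrist_force: [0.4, 1.6, 0.5]
grip_width: 0.002
finger_force: 0.0
```

Run:
```python
from arc import *
st()
print("expected shut handle",pose(188.85,0,.087)[1])
for n in("top","scene"):
    c=cam(n); save(c,n+"9.png"); q=look(n,.44,.18,.07,.095,.05,c=c); look(n,.507,.155,.115,.135,.05,60,100,c=c)
    d=q[:,:2].mean(0)-pin; print("lever dir",np.degrees(np.arctan2(d[1],d[0]))%360)
i=cv2.imread("pics/top9.png"); cv2.imwrite("pics/t9c.png",cv2.resize(i[120:290,190:430],(800,567),interpolation=cv2.INTER_CUBIC))
```

```text
t 23.7333 p [0.4171 0.3344 0.2175] yaw -171.05 z [ 0.008   0.0067 -0.9999] F [0.4003 1.6353 0.5096] M [ 0.0482 -0.0289 -0.0494] w 0.0018097988652789661 ff 0.0 j [-0.5861  0.2587 -0.2024  1.881   0.0623  0.9974  0.9118]
expected shut handle [np.float64(0.43965007751612345), np.float64(0.17994594216335705), 0.087]
top 27 z 0.0876 rect ((459.5457458496094, 171.53497314453125), (13.42846965789795, 54.8302116394043), 65.6673355102539) mean [0.4422 0.1793]
top 159 z 0.1233 rect ((509.3933410644531, 155.40493774414062), (40.968536376953125, 43.242713928222656), 9.27032470703125) mean [0.5091 0.1548]
lever dir 189.40822223225223
scene 35 z 0.0813 rect ((446.3827819824219, 180.77926635742188), (13.027260780334473, 13.63818359375), 3.6834707260131836) mean [0.4471 0.181 ]
scene 135 z 0.1215 rect ((513.85791015625, 155.84303283691406), (45.05018615722656, 42.94572830200195), 9.160324096679688) mean [0.5169 0.1566]
lever dir 188.93473340384486
```

View pics/t9c.png

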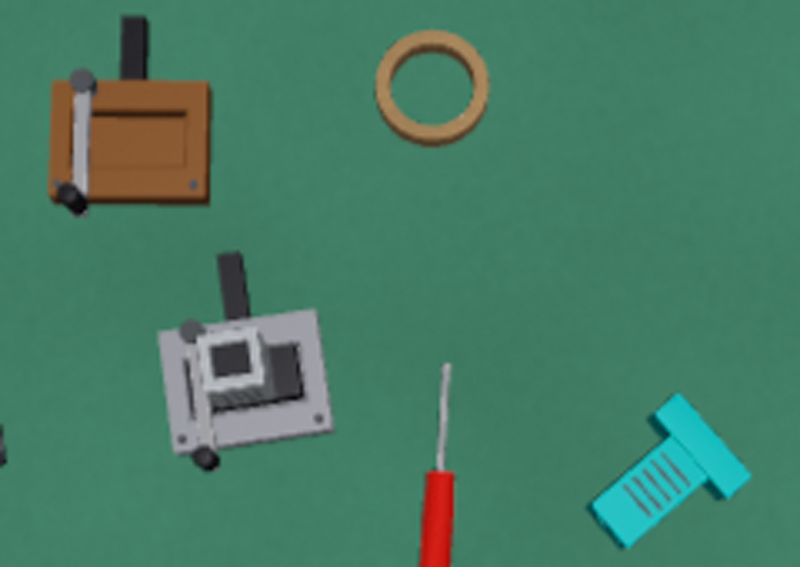

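The crop shows the module seated at (240,370), the lever shut over its ledge with the handle at (205,458), and the other things unmoved. Handing in.

```bash
python3 -c "
from rig import robot
print(robot.close_job())"
```

```text
the job is handed in; nothing more can be done
None
```

The module was stood upright on the bench and released, then picked up again and seated fully in the grey socket. The locking lever is shut over its foot, the other things look untouched, and the job was handed in at about 24 s.

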